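# Lay the front glass on the work lamp, holding it by its edges

### The job

The work lamp lies open on the canteen table. Pick up its front glass (the clear pane with the black rubber edge, not the bare metal plate) by its edges only, never touching the glass face, and lay it flat on the black collar of the lamp, centred over the opening and with its long sides along the collar's long sides. Do not let go until it is down on the collar, and leave the metal plate and the mug where they are.

Things in the scene. Friction and masses are not known exactly. Their poses are not given: they have to be found in the camera images.
- pane: the lamp's front glass, 90 (x) by 60 (y) by 6 mm thick (z, up), 80 g: pale clear glass in a 4 mm wide black rubber band. Grip only the outside of the band, across the 60 mm; inside it is the face. Origin: centre of its underside. It lies flat on a blue block 74 x 44 mm, 30 mm high, overhanging it by about 8 mm all round (4 mm more or less), so fingers can reach down past its long sides.
- lamp_seat (a point): centre of the top of the lamp's black collar, 52 mm above the table, where the middle of the pane's underside belongs; x along the collar's (and lamp's) long side, z up. Collar 74 (x) by 44 mm (y) outside, opening 58 x 28 mm; it stands 26 mm high on the yellow lamp base of 130 x 110 mm (a thin folded stand lies round its -x end): free depth for fingers beside it. The lamp is fixed.
- back_plate: bystander: bare grey metal plate 90 x 60 x 6 mm with four dark screw dots, lying flat on another blue block like the pane's. Origin: centre of its underside, x along its long side.
- mug: bystander: orange mug, 80 mm across, 90 mm high, handle at its +y, standing on the table on the far side. Origin: centre of its underside.
Mind the look-alikes: they are no part of the job. What is shaped like the pane but green or orange is not meant.

How it is judged:
On the way, in this order (a step that is already met when the one before it is completed fails the run):
1. the pane is lifted, held in the fingers, its underside more than 75 mm above the table (height (world z) of pane above 0.075 m and contact force between the fingers and pane above 0.3 N), for 0.1 s.
2. still held, the pane is brought down over the collar: its underside within 6 mm of the collar's top, its middle within 15 mm of the collar's (z of pane in the frame of lamp_seat below 0.006 m and horizontal distance between pane and lamp_seat below 0.015 m and contact force between the fingers and pane above 0.3 N), for 0.05 s.
At the end, for the whole second after the job is handed in: The pane lies flat and still on the lamp's collar (underside within 4 mm of its top, tilt under 0.1 rad), centred within 12 mm, its long sides within 10 degrees of the collar's; the metal plate is within 20 mm and the mug within 30 mm of where they began (horizontal distance between pane and lamp_seat below 0.012 m and z of pane in the frame of lamp_seat between -0.004 and 0.004 m and angle between the x axis of pane and the x axis of lamp_seat, either way round below 0.18 rad and angle between pane's own z axis and vertical below 0.1 rad and linear speed of pane below 0.02 m/s and distance of back_plate from where it was at the start of the episode below 0.02 m and distance of mug from where it was at the start of the episode below 0.03 m); the robot touches nothing.
It fails at once if the glass face of the pane (all inside its black band) is touched by the fingers or the arm (contact force between any of the fingers, the arm and pane_c0 above 0.2 N).
It fails at once if the metal plate is moved by more than 20 mm (distance of back_plate from where it was at the start of the episode above 0.02 m).
It fails at once if the mug is moved by more than 30 mm (distance of mug from where it was at the start of the episode above 0.03 m).
It also fails if it takes over 37 s, if anything falls off the work surface, if the arm or the gripper's body presses on something with over 40 N, if the wrist force passes 120 N, or if a joint passes its speed limit or range.

### The arm

A 6-joint arm with a two-finger parallel gripper is mounted at the origin on the work surface. World frame = base frame: x ahead of the robot, y to its left, z up, the work surface at z = 0. Lengths are in m, angles in rad, forces in N, time in s.
With the tool pointing down it reaches from about 0.225 to 0.875 m from the base axis. Payload 3.4 kg.
Tool frame: the origin (TCP) lies on the centre line of the jaws, within the pads' length; the fingertips stand 19 mm ahead of it and the grasp point (between the pads) is the TCP (nose_length is the distance from the TCP to the fingertips, in m); z points along the fingers, y is the direction in which the jaws open and shut (so a half turn about z gives the same grasp; the last joint's range is limited). The gripper opens to 85 mm and grips with 20 to 120 N. Pads are 22 mm wide; open, the fingers measure 114 mm over their backs; the gripper's body (76 mm by 85 mm) begins 54 mm behind the grasp point. The pads swing forward as they close: fully open they stand 13 mm farther back than shut.
Start: joints at [1.027, 0.276, 1.505, -0, 1.361, -0.121], TCP at [0.236, 0.524, 0.25] pointing down, gripper open.
Joint ranges: [-2.89, 2.89], [-0.75, 2.08], [0.22, 2.7], [-1.18, 4.32], [0.11, 2.71], [-2.7, 2.7]. Speed limits (rad/s): [2.57, 2.57, 3.14, 3.14, 3.14, 3.14].

### API

Orientations are given as a unit quaternion [w, x, y, z].
In Python, from rig import * gives the robot as it stands.
- The arm moves only by the shell command python3 -m jog 'ROWS' [OPENING] [FORCE]. ROWS is JSON, one flat list of numbers, 6 for each row, row after row: the shift along the tool's x, y, z in mm, then the turn, a rotation vector about the tool's x, y, z in degrees. In form: [tx, ty, tz, wx, wy, wz, tx, ty, tz, wx, wy, wz, ...]. A call has 1 to 10 rows; each row is the pose to reach, as a shift and turn from the pose commanded when the call began, along the tool's axes at that moment; what a row does not reach only later rows make up. A row lasts 1/8 s, in which the tool goes at most 62.5 mm and 10.7 degrees, less where a joint would pass 70% of its speed; a pose out of reach is approached as far as the arm can. A call with a gripper value outside its range is refused whole. OPENING is the closure, from 0 (fully open) to 1 (shut), set as the call begins (- or left out, the last holds). The fingers move at their own pace and stop on an object; FORCE is the grip in N (left out, the last holds). Time passes only in rows, so rows that repeat a pose let the fingers close. It gives the time, the measured TCP pose, the force and the opening at its end, in the units of the state.
- get_state(): the state, without advancing time (a new reading comes with each control period).
- get_image(name): name is "scene" or "top" or "wrist"; returns a dict with "frame" (400x640x3 uint8, red, green, blue), "camera_matrix" (3x3 intrinsics, pixels), "rvec" (rotation vector, rad) and "tvec" (3), from world to camera coordinates, as OpenCV has them. Camera axes: x right, y down, z forward; pixel columns grow to the right and rows downward; lengths in m; the calibration is good to about 2 mm. A picture is of the moment at which its call begins. There is no depth.
- sign_off(): hands the job in, once; it reports no verdict.
The state is a dict: "clock": time; "qpos": joint angles; "qd": joint speeds; "effort": joint torques, N m; "position": TCP position; "ee_rot": TCP orientation; "contact_force": force on the tool from outside, world axes, zero at the start; "moment": the same for the moment, N m; "width": finger opening in m.
Only numpy, scipy, OpenCV 4.12 (cv2) and the standard library are available. Lean on these libraries where they do the work, as an engineer would, in place of code of your own. Each camera call takes 0.05 s, during which the arm holds its last target.

## Working session

There is one attempt and no reset: what is moved stays moved. The work goes in short steps, Python scripts to look and compute and a shell command to move; the robot and the scene stay as the last step left them, time stands still between calls to the robot, and variables do not carry over. Pictures are saved under pics/ and viewed, and the job is handed in when it is done.

```bash
mkdir -p pics; python3 - <<'E'
from rig import *
import cv2
for n in ["scene","top","wrist"]:
    d=get_image(n); cv2.imwrite(f"pics/{n}0.png",d["frame"][:,:,::-1])
    print(n,d["camera_matrix"],d["rvec"],d["tvec"])
s=get_state(); print(s)
E
```

```text
scene [[368.88417927   0.         318.03995295]
 [  0.         368.88417927 192.83650382]
 [  0.           0.           1.        ]] [ 1.9817763   1.07933416 -0.56103842] [-0.32092268 -0.20484481  1.34885246]
top [[409.00193169   0.         321.11673644]
 [  0.         409.00193169 195.16605804]
 [  0.           0.           1.        ]] [ 2.19294046 -2.13760961  0.11772812] [0.04362877 0.54558207 0.8886202 ]
wrist [[318.48316562   0.         319.5593959 ]
 [  0.         318.48316562 200.33601055]
 [  0.           0.           1.        ]] [-2.40054074 -1.55356476 -0.24978838] [-0.57330941 -0.04086826  0.38199793]
{'clock': 0.15, 'qpos': array([ 1.02704501e+00,  2.76486854e-01,  1.50585331e+00, -2.14649066e-06,
        1.36069356e+00, -1.20962944e-01]), 'qd': array([-0.0001245 , -0.00313113, -0.00135372,  0.00105609, -0.00133244,
        0.00136834]), 'effort': array([ 2.04007731e-03, -4.17143977e+01, -2.46032023e+01,  1.49983816e-04,
        7.58851063e-03,  1.59539288e-07]), 'position': array([0.23572014, 0.52406008, 0.24961285]), 'ee_rot': array([-2.34098577e-04,  2.09822978e-01,  9.77739126e-01, -6.81447319e-04]), 'contact_force': array([-0.25013362,  0.208003  , -0.78130121]), 'moment': array([ 0.01237929, -0.01847782, -0.01319497]), 'width': 0.08530189066509779}
```

View pics/top0.png

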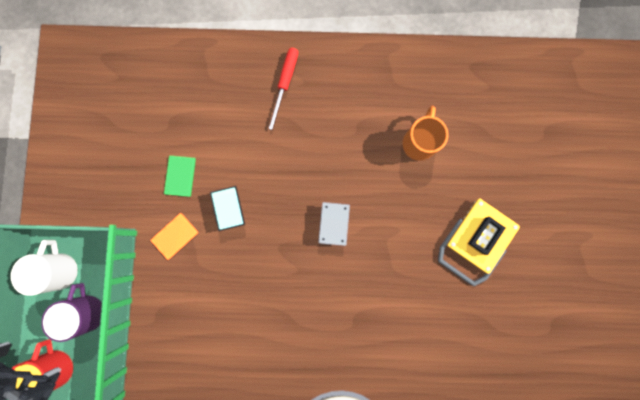

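View pics/scene0.png

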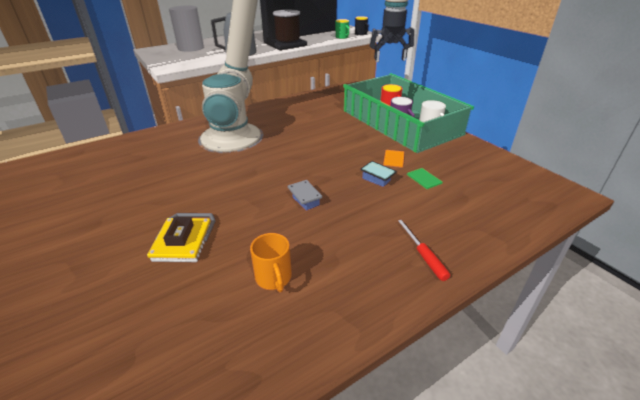

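View pics/wrist0.png

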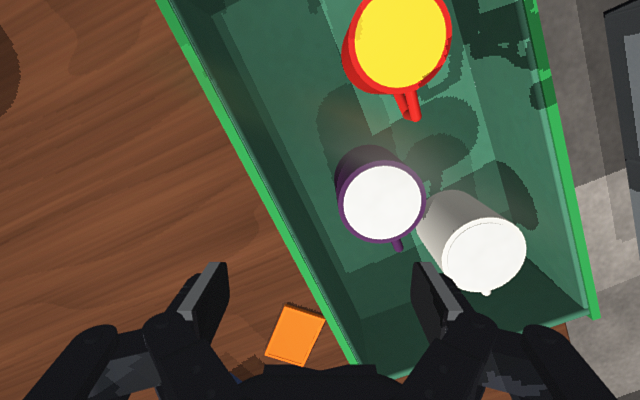

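Top view: pane at about (228,208), plate (334,224), mug (428,135), lamp collar (487,236). I'll enlarge the pane and the lamp.

```bash
python3 - <<'E'
import cv2, numpy as np
im=cv2.imread("pics/top0.png")
a=cv2.resize(im[178:238,198:258],None,fx=9,fy=9,interpolation=cv2.INTER_CUBIC)
b=cv2.resize(im[190:290,430:530],None,fx=6,fy=6,interpolation=cv2.INTER_CUBIC)
cv2.imwrite("pics/cropA.png",a);cv2.imwrite("pics/cropB.png",b)
E
```

```text
(no output)
```

View pics/cropA.png

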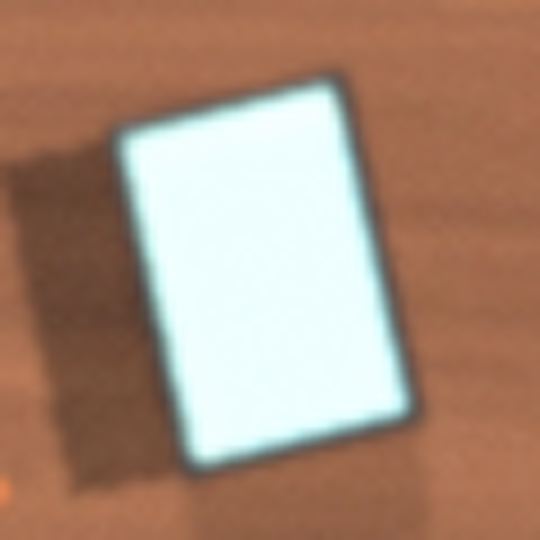

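View pics/cropB.png

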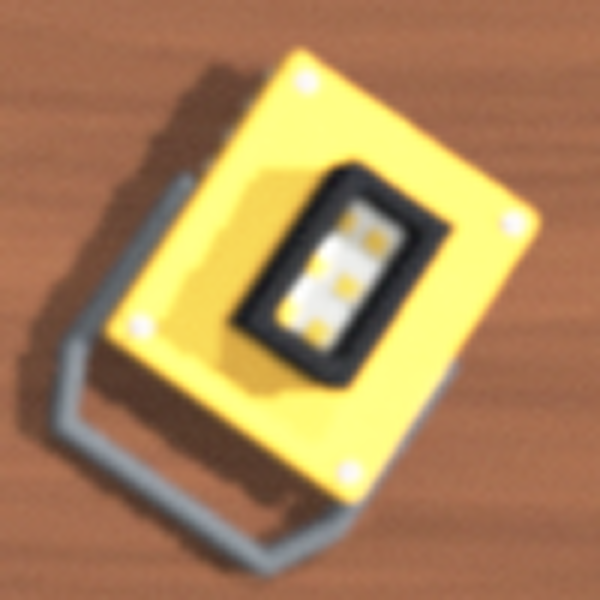

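```bash
cat > h.py <<'E'
import numpy as np, cv2
K=np.array([[409.00193169,0,321.11673644],[0,409.00193169,195.16605804],[0,0,1]])
rv=np.array([2.19294046,-2.13760961,0.11772812]);tv=np.array([0.04362877,0.54558207,0.8886202])
R=cv2.Rodrigues(rv)[0]
def ray(px,z,K=K,R=R,tv=tv):
    d=R.T@np.linalg.inv(K)@np.r_[px,1.]; c=-R.T@tv
    return c+d*(z-c[2])/d[2]
def rect(c,a,l,w,z):
    u=np.array([np.cos(a),np.sin(a)]);v=np.array([-u[1],u[0]])
    return np.array([np.r_[c+sx*u*l/2+sy*v*w/2,z] for sx,sy in((1,1),(1,-1),(-1,-1),(-1,1))])
def proj(P,rv=rv,tv=tv,K=K): return cv2.projectPoints(P,rv,tv,K,None)[0][:,0]
E
python3 - <<'E'
from h import *
print("cam",-R.T@tv)
A=np.array([(112,130),(342,72),(423,413),(188,472)])/9+[198-.5+.5/9*1,178-.5+.5/9]
P=np.array([ray(p,.036) for p in A]);print("pane",P.round(4),P.mean(0))
for i in range(4): print(np.linalg.norm(P[i]-P[(i+1)%4]), np.degrees(np.arctan2(*(P[(i+1)%4]-P[i])[[1,0]])))
B=np.array([(300,47),(542,222),(360,505),(105,335)])/6+[430-.42,190-.42]
P=np.array([ray(p,.026) for p in B]);print("base",P.round(4),P.mean(0))
for i in range(4): print(np.linalg.norm(P[i]-P[(i+1)%4]), np.degrees(np.arctan2(*(P[(i+1)%4]-P[i])[[1,0]])))
c=P.mean(0)[:2];d=P[0]-P[3];a0=np.arctan2(d[1],d[0]);e=P[1]-P[2]; a1=np.arctan2(e[1],e[0]);a=(a0+a1)/2;print(c,np.degrees(a))
im=cv2.resize(cv2.imread("pics/top0.png")[190:290,430:530],None,fx=6,fy=6,interpolation=cv2.INTER_CUBIC)
for l,w,z,col in((.13,.11,.026,(255,0,0)),(.074,.044,.052,(0,0,255)),(.058,.028,.052,(0,255,0)),(.074,.044,.026,(255,0,255))):
    q=(proj(rect(c,a,l,w,z))-[429.58,189.58])*6
    cv2.polylines(im,[q.round().astype(int)],True,col,1)
cv2.imwrite("pics/ovB.png",im)
E
```

```text
cam [0.44466323 0.05619798 0.94251022]
pane [[0.5443 0.3055 0.036 ]
 [0.5603 0.2492 0.036 ]
 [0.4763 0.2253 0.036 ]
 [0.4604 0.2822 0.036 ]] [0.51035525 0.26555904 0.036     ]
0.058488894323281304 -74.17839665316399
0.08730495282459245 -164.06421883205664
0.05914792573009715 105.60717133213234
0.08708476478151304 15.502743381130507
base [[ 0.5487 -0.2996  0.026 ]
 [ 0.4854 -0.3888  0.026 ]
 [ 0.3797 -0.3189  0.026 ]
 [ 0.4394 -0.2255  0.026 ]] [ 0.4633146 -0.3082012  0.026    ]
0.10935068277635591 -125.38797105544269
0.12674853889408905 146.55168626234442
0.11088429704514755 57.38303430686241
0.13206807971627466 -34.13578412996969
[ 0.4633146 -0.3082012] -33.79204893381265
```

View pics/ovB.png

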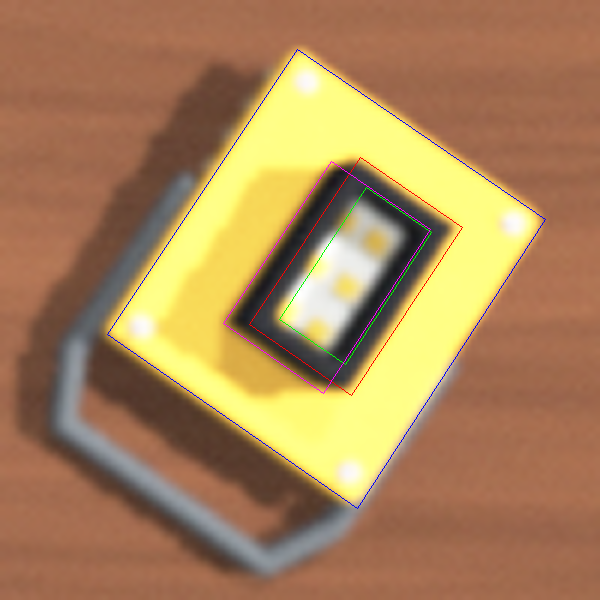

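```bash
cat > d.py <<'E'
from rig import *
from h import *
import sys
from scipy.spatial.transform import Rotation as Ro
def delta(x,y,z,yaw):
    s=get_state(); q=s["ee_rot"]; Rt=Ro.from_quat([q[1],q[2],q[3],q[0]])
    print("t",s["clock"],"pos",s["position"].round(4),"w",round(s["width"],4),"F",s["contact_force"].round(2))
    t=np.radians(yaw); T=np.array([[np.cos(t),np.sin(t),0],[np.sin(t),-np.cos(t),0],[0,0,-1]])
    m=Rt.as_matrix(); print("tool yaw",np.degrees(np.arctan2(m[1,0],m[0,0])))
    print("shift mm",(m.T@(np.array([x,y,z])-s["position"])*1000).round(1),"rv",np.degrees(Ro.from_matrix(m.T@T).as_rotvec()).round(2))
if __name__=="__main__": delta(*map(float,sys.argv[1:]))
E
python3 d.py .5104 .2656 .25 195.7
```

```text
t 0.15 pos [0.2357 0.5241 0.2496] w 0.0853 F [-0.25  0.21 -0.78]
tool yaw 155.77602956433716
shift mm [-3.565e+02 -1.230e+02 -3.000e-01] rv [ -0.08  -0.04 -39.92]
```

```bash
python3 -m jog '[-51,-17.5,0,0,0,-5.7, -102,-35,0,0,0,-11.4, -153,-52.5,0,0,0,-17, -204,-70,0,0,0,-23, -255,-88,0,0,0,-28.5, -306,-105.5,0,0,0,-34, -356.5,-123,0,0,0,-39.9, -356.5,-123,50,0,0,-39.9, -356.5,-123,90,0,0,-39.9, -356.5,-123,90,0,0,-39.9]' 0; python3 - <<'E'
from rig import *
import cv2,pickle
d=get_image("wrist"); cv2.imwrite("pics/wrist1.png",d["frame"][:,:,::-1]); pickle.dump(d,open("w1.pkl","wb"))
print(get_state()["position"])
E
```

```text
clock: 1.4
position: [0.5082, 0.2648, 0.1571]
ee_rot: [-0.004, -0.136, 0.991, -0.001]
contact_force: [-0.6, 0.5, 0.6]
width: 0.0853
[0.50993977 0.26562636 0.15945737]
```

View pics/wrist1.png

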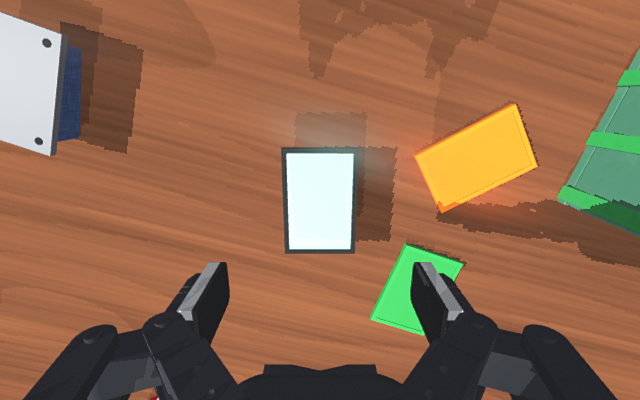

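Wrist view: pane corners near (282,148), (355,148), (355,253), (286,253); the lookalikes are clear of the finger paths.

```bash
python3 - <<'E'
import cv2
im=cv2.imread("pics/wrist1.png")
cv2.imwrite("pics/cropW.png",cv2.resize(im[138:264,262:377],None,fx=4.6,fy=4.6,interpolation=cv2.INTER_CUBIC))
E
```

```text
(no output)
```

View pics/cropW.png

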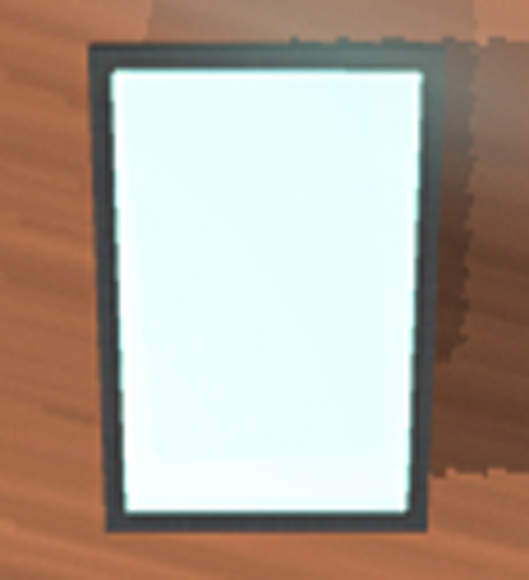

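```bash
python3 - <<'E'
from h import *
import pickle
d=pickle.load(open("w1.pkl","rb"));Kw=d["camera_matrix"];Rw=cv2.Rodrigues(d["rvec"])[0];tw=d["tvec"]
for C in ([(90,45),(442,45),(428,531),(106,531)],[(111,70),(423,70),(408,512),(126,512)]):
    A=(np.array(C)+.5)/4.6+[262-.5,138-.5]
    P=np.array([ray(p,.036,Kw,Rw,tw) for p in A]);print(P.round(4).tolist(),P.mean(0))
    for i in range(4): print(np.linalg.norm(P[i]-P[(i+1)%4]).round(4), np.degrees(np.arctan2(*(P[(i+1)%4]-P[i])[[1,0]])).round(2))
E
python3 d.py .5104 .2656 .033 195.7
```

```text
[[0.4733, 0.2241, 0.036], [0.4573, 0.281, 0.036], [0.5443, 0.3061, 0.036], [0.5606, 0.2482, 0.036]] [0.50886418 0.26485025 0.036     ]
0.059 105.68
0.0905 16.13
0.0601 -74.31
0.0905 -164.57
[[0.4764, 0.2285, 0.036], [0.4622, 0.2792, 0.036], [0.5416, 0.3013, 0.036], [0.5557, 0.2509, 0.036]] [0.50897543 0.26496899 0.036     ]
0.0526 105.68
0.0824 15.62
0.0524 -74.31
0.0824 -164.27
t 1.45 pos [0.5099 0.2656 0.1595] w 0.0858 F [ 0.64 -0.55  0.75]
tool yaw -164.3312278554431
shift mm [-8.000e-01 -1.000e-01  1.265e+02] rv [-0.01 -0.17 -0.03]
```

```bash
python3 -m jog '[0.5,0.5,50,0,0,0, 0.5,0.5,90,0,0,0, 0.5,0.5,115,0,0,0, 0.5,0.5,130,0,0,0, 0.5,0.5,130,0,0,0, 0.5,0.5,130,0,0,0]' 0 && python3 - <<'E'
from rig import *
import cv2
d=get_image("wrist"); cv2.imwrite("pics/wrist2.png",d["frame"][:,:,::-1])
print(get_state()["position"])
E
```

```text
clock: 2.2
position: [0.5112, 0.2669, 0.0319]
ee_rot: [0.002, -0.136, 0.991, 0.0]
contact_force: [0.6, 0.9, -0.4]
width: 0.0853
[0.51115806 0.26682432 0.03185895]
```

View pics/wrist2.png

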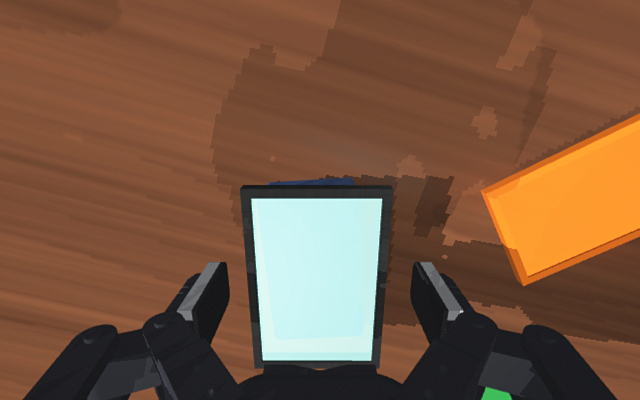

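The pane sits centred between the open fingers (pane 242–392 px, pads 228/412 px). I'll close on it.

```bash
python3 -m jog '[0,0,2,0,0,0, 0,0,2,0,0,0, 0,0,2,0,0,0, 0,0,2,0,0,0, 0,0,2,0,0,0, 0,0,2,0,0,0, 0,0,2,0,0,0, 0,0,2,0,0,0]' 1 30 && python3 - <<'E'
from rig import *
import cv2
d=get_image("wrist"); cv2.imwrite("pics/wrist3.png",d["frame"][:,:,::-1])
s=get_state();print(s["position"],s["width"],s["contact_force"])
E
```

```text
clock: 3.25
position: [0.5103, 0.2664, 0.029]
ee_rot: [0.001, -0.136, 0.991, 0.0]
contact_force: [-0.7, -0.9, 6.4]
width: 0.0592
[0.5103127  0.26636642 0.02906034] 0.059375286249297075 [-1.15824079 -1.59554389  6.18180291]
```

View pics/wrist3.png

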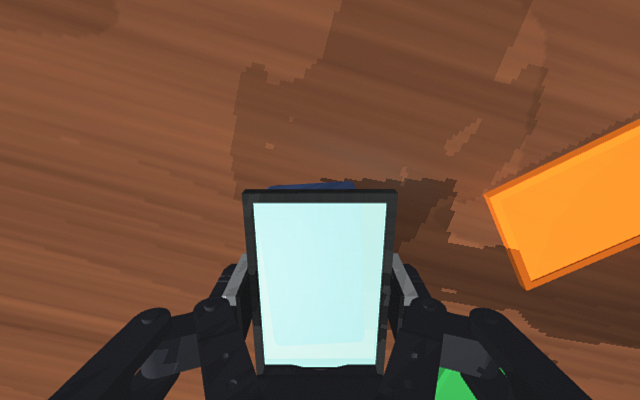

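```bash
python3 -m jog '[0,0,-8,0,0,0, 0,0,-25,0,0,0, 0,0,-60,0,0,0, 0,0,-110,0,0,0, 0,0,-160,0,0,0, 0,0,-180,0,0,0, 0,0,-180,0,0,0, 0,0,-180,0,0,0]' && python3 - <<'E'
from rig import *
import cv2,pickle
d=get_image("wrist"); cv2.imwrite("pics/wrist4.png",d["frame"][:,:,::-1]); 
s=get_state();pickle.dump((d,s),open("w4.pkl","wb"));print(s["position"],s["width"],s["contact_force"])
cv2.imwrite("pics/cropW4.png",cv2.resize(d["frame"][170:390,220:420,::-1],None,fx=2.7,fy=2.7,interpolation=cv2.INTER_CUBIC))
E
python3 d.py .4633 -.3082 .2 146.2
```

```text
clock: 4.3
position: [0.5091, 0.266, 0.207]
ee_rot: [-0.001, -0.136, 0.991, -0.0]
contact_force: [0.4, -0.0, -1.5]
width: 0.0595
[0.50893335 0.26588952 0.20659162] 0.059629896260277024 [-0.01453016  0.76939017 -1.61699961]
t 4.35 pos [0.5089 0.2659 0.2066] w 0.0596 F [-0.01  0.77 -1.62]
tool yaw -164.3264483990296
shift mm [ 199.  -540.4    7.4] rv [-0.1  -0.17 49.47]
```

View pics/cropW4.png

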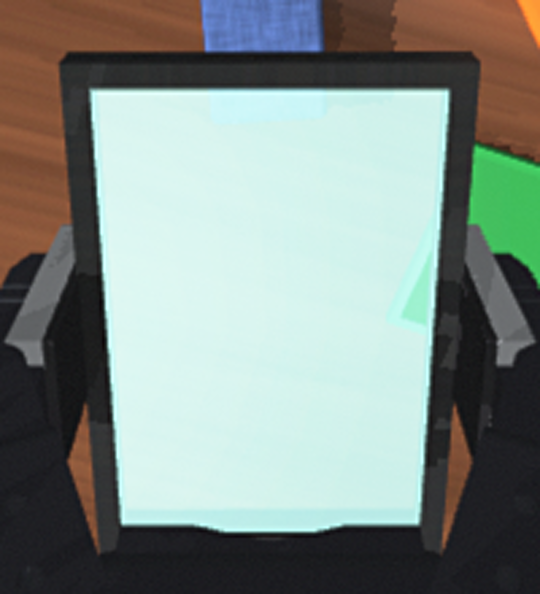

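```bash
python3 -m jog '[20,-54,0,0,0,5, 40,-108,0,0,0,10, 60,-162,0,0,0,15, 80,-216,0,0,0,20, 100,-270,0,0,0,25, 120,-324,0,0,0,30, 140,-378,0,0,0,35, 160,-432,0,0,0,40, 180,-486,0,0,0,45, 199,-540.4,0,0,0,49.5]' && python3 -m jog '[0,0,0,0,0,0, 0,0,0,0,0,0, 0,0,0,0,0,0]' && python3 - <<'E'
from rig import *
import cv2,pickle
d=get_image("wrist"); cv2.imwrite("pics/wrist5.png",d["frame"][:,:,::-1]); 
s=get_state();pickle.dump((d,s),open("w5.pkl","wb"));print(s["position"],s["width"],s["contact_force"])
d=get_image("top"); cv2.imwrite("pics/top5.png",cv2.resize(d["frame"][:,:,::-1][150:290,390:550],None,fx=4.2,fy=4.2,interpolation=cv2.INTER_CUBIC))
E
python3 d.py .4633 -.3082 .15 146.2
```

```text
clock: 5.6
position: [0.4634, -0.3091, 0.2065]
ee_rot: [-0.001, 0.292, 0.956, 0.001]
contact_force: [1.0, -0.8, -0.8]
width: 0.0589
clock: 5.98
position: [0.4642, -0.3062, 0.2076]
ee_rot: [-0.001, 0.29, 0.957, 0.001]
contact_force: [-0.2, 0.8, -0.6]
width: 0.0593
[ 0.46435788 -0.30621406  0.20791073] 0.05942881042828624 [ 0.23449471 -0.03451702 -0.40965348]
t 6.075 pos [ 0.4645 -0.3063  0.2081] w 0.0592 F [-0.35  0.8  -0.84]
tool yaw 146.28320428833302
shift mm [-0.1 -2.2 58.1] rv [ 0.02 -0.04  0.08]
```

View pics/wrist5.png

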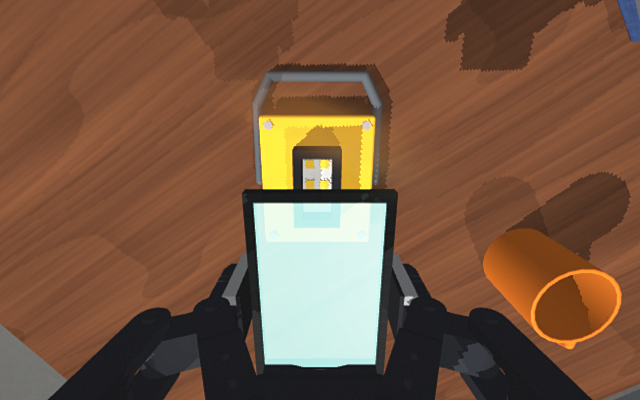

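View pics/top5.png

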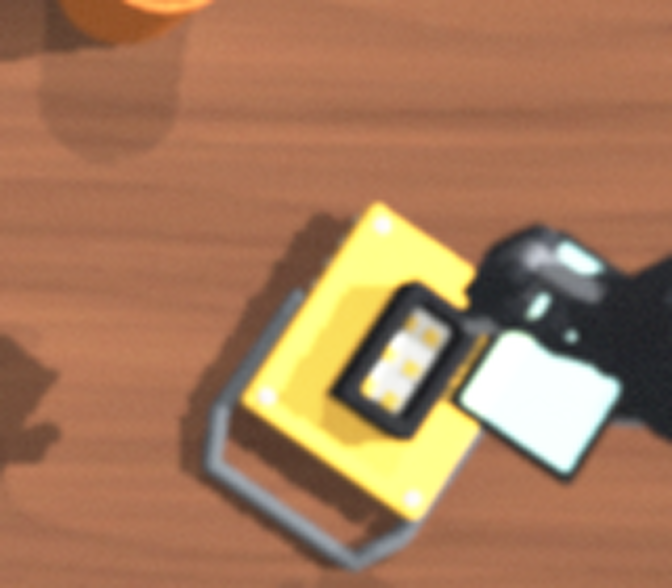

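The pane is held level over the lamp, slightly above its final place; collar visible at (293–341,147), base back corners (259,115), (376,116). Enlarging to measure.

```bash
python3 - <<'E'
import cv2
im=cv2.imread("pics/wrist5.png")
cv2.imwrite("pics/c5.png",cv2.resize(im[105:255,240:400],None,fx=4,fy=4,interpolation=cv2.INTER_CUBIC))
E
```

```text
(no output)
```

View pics/c5.png

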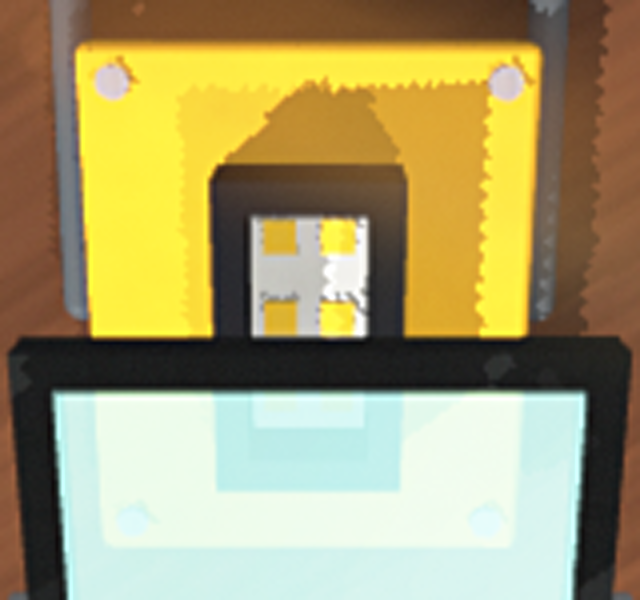

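```bash
python3 - <<'E'
from h import *
import pickle
d,s=pickle.load(open("w5.pkl","rb"));Kw=d["camera_matrix"];Rw=cv2.Rodrigues(d["rvec"])[0];tw=d["tvec"]
print("cam",-Rw.T@tw, s["position"])
A=(np.array([(76,45),(541,45),(516,547),(104,547)])+.5)/4+[239.5,104.5]
P=np.array([ray(p,.026,Kw,Rw,tw) for p in A]);print("base",P.round(4).tolist(),P.mean(0))
for i in range(4): print(np.linalg.norm(P[i]-P[(i+1)%4]).round(4), np.degrees(np.arctan2(*(P[(i+1)%4]-P[i])[[1,0]])).round(2))
A=(np.array([(210,166),(406,166)])+.5)/4+[239.5,104.5]
P=np.array([ray(p,.052,Kw,Rw,tw) for p in A]);print("collar back",P.round(4).tolist(),np.linalg.norm(P[0]-P[1]))
B=np.vstack([(np.array([(52,391),(588,391)])+.5)/4+[239.5,104.5],(np.array([(420,525),(120,525)])+.5)/2.7+[219.5,169.5]])
o=np.array([(.041,.026,0),(.041,-.026,0),(-.041,-.026,0),(-.041,.026,0)])
for z in (.205,.21,.215):
    P=np.array([ray(p,z,Kw,Rw,tw) for p in B]);print("pane",z,P.mean(0),[np.linalg.norm(P[i]-P[(i+1)%4]).round(4) for i in range(4)])
ok,r,t=cv2.solvePnP(o,B,Kw,None);Rm=Rw.T@cv2.Rodrigues(r)[0]
print("pnp",Rw.T@(t[:,0]-tw),Rm[:,2],np.degrees(np.arctan2(Rm[1,0],Rm[0,0])))
# model overlay of lamp
E
```

```text
cam [ 0.39545882 -0.26135246  0.33227621] [ 0.46435788 -0.30621406  0.20791073]
base [[0.3796, -0.319, 0.026], [0.4397, -0.2289, 0.026], [0.547, -0.3, 0.026], [0.4864, -0.3907, 0.026]] [ 0.46318791 -0.30962517  0.026     ]
0.1083 56.29
0.1287 -33.52
0.109 -123.72
0.1287 146.13
collar back [[0.4178, -0.3052, 0.052], [0.4417, -0.2694, 0.052]] 0.04300570705085373
pane 0.205 [ 0.46746794 -0.30932804  0.205     ] [np.float64(0.0565), np.float64(0.0867), np.float64(0.0564), np.float64(0.0867)]
pane 0.21 [ 0.46463908 -0.30744334  0.21      ] [np.float64(0.0543), np.float64(0.0833), np.float64(0.0542), np.float64(0.0833)]
pane 0.215 [ 0.46181023 -0.30555863  0.215     ] [np.float64(0.0521), np.float64(0.0799), np.float64(0.052), np.float64(0.0799)]
pnp [ 0.46245245 -0.30599138  0.21445985] [ 0.02267369 -0.01587418  0.99961688] 146.30974932444934
```

```bash
python3 -m jog '[0,-2.5,50,0,0,0, 0,-2.5,90,0,0,0, 0,-2.5,120,0,0,0, 0,-2.5,140,0,0,0, 0,-2.5,148,0,0,0, 0,-2.5,148,0,0,0, 0,-2.5,148,0,0,0]' && python3 - <<'E'
from rig import *
import cv2,pickle
d=get_image("wrist"); cv2.imwrite("pics/wrist6.png",d["frame"][:,:,::-1])
s=get_state();pickle.dump((d,s),open("w6.pkl","wb"));print(s["position"],s["width"],s["contact_force"])
d=get_image("scene"); cv2.imwrite("pics/sc6.png",cv2.resize(d["frame"][:,:,::-1][180:280,120:260],None,fx=5,fy=5,interpolation=cv2.INTER_CUBIC))
E
python3 d.py .4633 -.3085 .052 146.2
```

```text
clock: 6.95
position: [0.4637, -0.3101, 0.0613]
ee_rot: [0.001, 0.291, 0.957, -0.0]
contact_force: [0.2, 0.4, -0.6]
width: 0.0589
[ 0.46368423 -0.31022567  0.06134976] 0.059308062072174164 [-0.1080543  -0.07314043 -1.18157753]
t 7.05 pos [ 0.4636 -0.3102  0.0613] w 0.0594 F [ 0.37 -0.02 -0.66]
tool yaw 146.1836905926535
shift mm [1.2 1.3 9.3] rv [-0.01  0.12 -0.02]
```

View pics/wrist6.png

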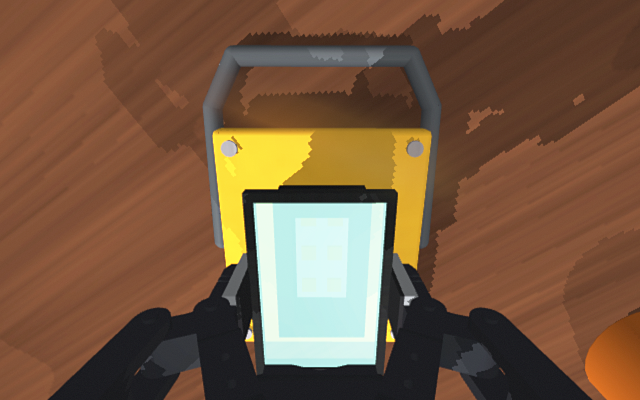

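View pics/sc6.png

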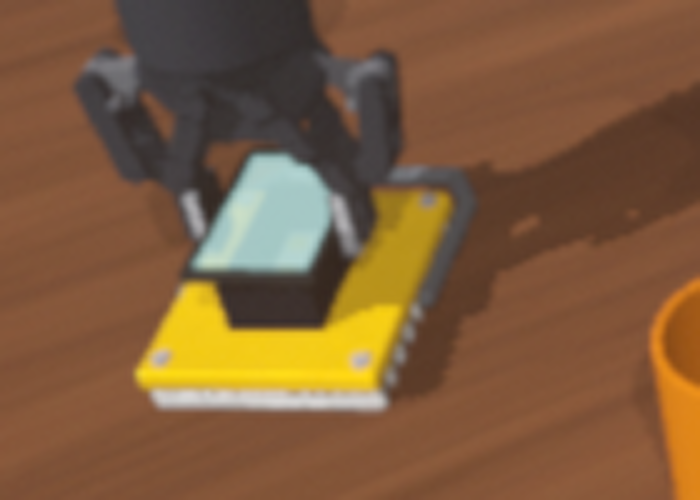

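```bash
python3 - <<'E'
from h import *
import pickle
d,s=pickle.load(open("w6.pkl","rb"));Kw=d["camera_matrix"];Rw=cv2.Rodrigues(d["rvec"])[0];tw=d["tvec"]
a=np.radians(146.2);u=np.array([np.cos(a),np.sin(a)]);v=np.array([u[1],-u[0]])
T=s["position"][:2]
def f(p,z):
    w=ray(p,z,Kw,Rw,tw)[:2]-T; return (w@u*1000).round(1),(w@v*1000).round(1)
for n,p,z in(("collar backL",(279,186),.052),("backR",(366,186),.052),("frontL z52",(275,337),.052),("frontR",(367,337),.052),("front if z26",(275,337),.026),
 ("open BL",(296,218),.052),("open BR",(348,218),.052),("base BL",(213,129),.026),("base BR",(431,129),.026),
 ("pane in BL",(253,203),.067),("pane BR",(387,203),.067),("FL",(264,366),.067),("FR",(376,366),.067)): print(n,f(p,z))
E
```

```text
collar backL (np.float64(44.2), np.float64(-18.5))
backR (np.float64(44.2), np.float64(19.5))
frontL z52 (np.float64(-37.1), np.float64(-23.8))
frontR (np.float64(-37.0), np.float64(23.8))
front if z26 (np.float64(-60.3), np.float64(-28.3))
open BL (np.float64(29.1), np.float64(-11.4))
open BR (np.float64(29.2), np.float64(12.1))
base BL (np.float64(65.8), np.float64(-53.2))
base BR (np.float64(65.9), np.float64(54.0))
pane in BL (np.float64(41.5), np.float64(-27.0))
pane BR (np.float64(41.5), np.float64(25.8))
FL (np.float64(-40.7), np.float64(-27.2))
FR (np.float64(-40.6), np.float64(26.2))
```

Collar and pane centres agree within about 1 mm. Lowering gently.

```bash
python3 -m jog '[0,0,4,0,0,0, 0,0,6,0,0,0, 0,0,7,0,0,0, 0,0,8,0,0,0, 0,0,8,0,0,0, 0,0,8,0,0,0]'
```

```text
clock: 7.8
position: [0.463, -0.3099, 0.0523]
ee_rot: [0.0, 0.291, 0.957, 0.0]
contact_force: [-0.5, -1.2, -0.4]
width: 0.0594
```

```bash
python3 -m jog '[0,0,0.5,0,0,0, 0,0,1,0,0,0, 0,0,1,0,0,0]'; python3 -m jog '[0,0,0.5,0,0,0, 0,0,1,0,0,0, 0,0,1,0,0,0]'
```

```text
clock: 8.18
position: [0.463, -0.3098, 0.0512]
ee_rot: [-0.0, 0.291, 0.957, 0.0]
contact_force: [0.7, -0.3, -1.1]
width: 0.0592
clock: 8.55
position: [0.463, -0.3098, 0.0511]
ee_rot: [0.0, 0.291, 0.957, -0.0]
contact_force: [-1.0, 1.5, 5.3]
width: 0.0594
```

Contact felt (5 N up). Releasing.

```bash
python3 -m jog '[0,0,0.5,0,0,0, 0,0,0.5,0,0,0, 0,0,0.5,0,0,0, 0,0,0.5,0,0,0, 0,0,0.5,0,0,0, 0,0,0.5,0,0,0]' 0 && python3 - <<'E'
from rig import *
import cv2
d=get_image("wrist"); cv2.imwrite("pics/wrist7.png",d["frame"][:,:,::-1])
s=get_state();print(s["position"],s["width"],s["contact_force"])
E
```

```text
clock: 9.3
position: [0.463, -0.3099, 0.0497]
ee_rot: [0.0, 0.291, 0.957, 0.0]
contact_force: [0.5, -0.0, 0.9]
width: 0.0854
[ 0.46300136 -0.30981215  0.04975854] 0.08530920488842324 [-0.09922252 -1.10323824 -0.03081533]
```

View pics/wrist7.png

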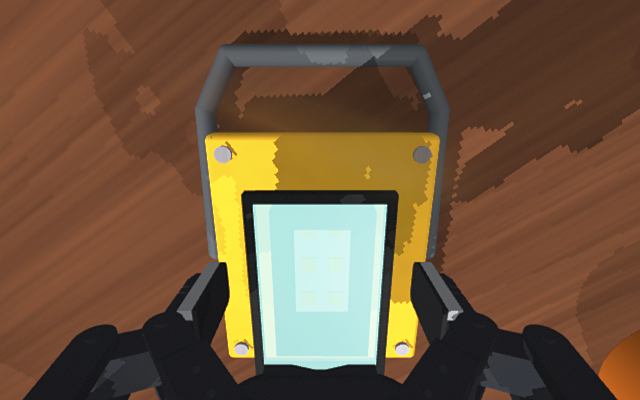

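Fingers are open and clear on both sides (pads at 228 and 412 px, pane 242–397 px). Retreating straight up.

```bash
python3 -m jog '[0,0,-15,0,0,0, 0,0,-50,0,0,0, 0,0,-100,0,0,0, 0,0,-150,0,0,0, 0,0,-150,0,0,0, 0,0,-150,0,0,0]' && python3 - <<'E'
from rig import *
from h import *
d=get_image("wrist"); cv2.imwrite("pics/wrist8.png",d["frame"][:,:,::-1])
d=get_image("top"); f=d["frame"][:,:,::-1].copy(); cv2.imwrite("pics/top8.png",f)
d=get_image("scene"); cv2.imwrite("pics/sc8.png",cv2.resize(d["frame"][:,:,::-1][170:300,120:320],None,fx=4,fy=4,interpolation=cv2.INTER_CUBIC))
E
```

```text
clock: 10.1
position: [0.4626, -0.3095, 0.2001]
ee_rot: [0.0, 0.291, 0.957, 0.0]
contact_force: [0.4, 0.4, -0.3]
width: 0.0856
```

View pics/wrist8.png

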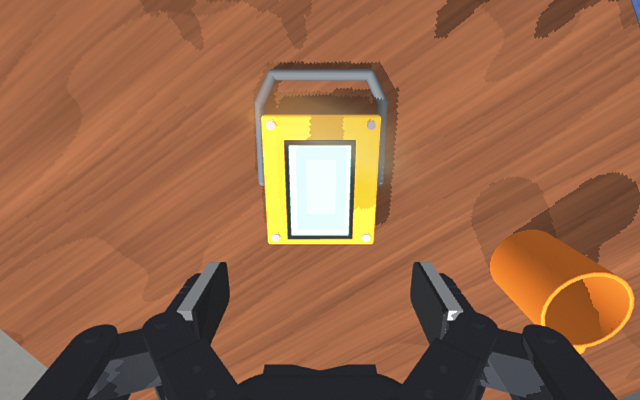

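View pics/sc8.png

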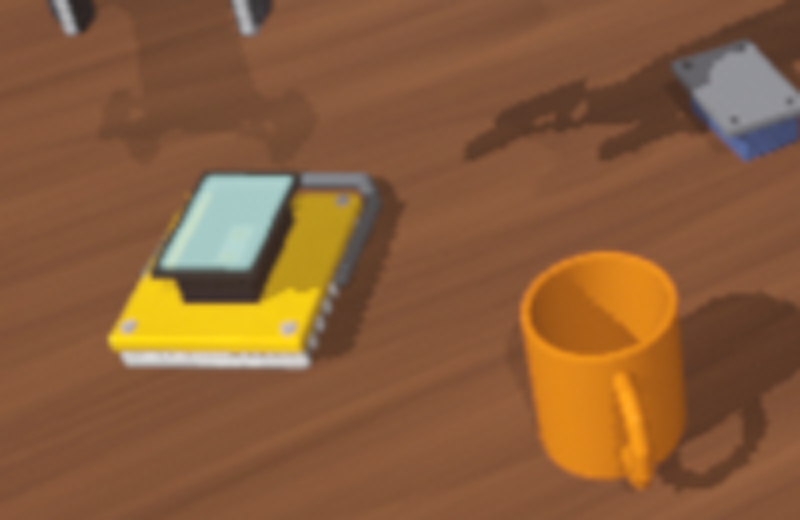

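View pics/top8.png

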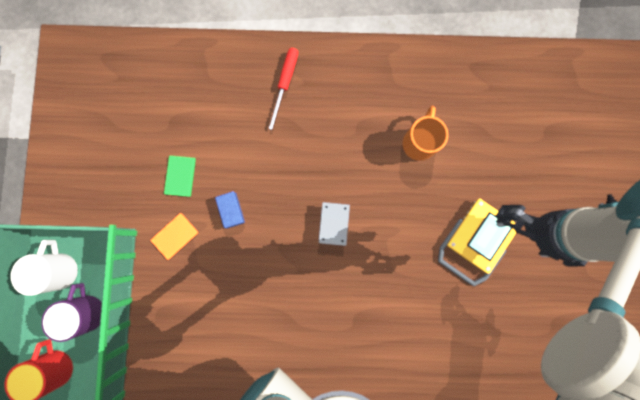

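The pane lies flat and parallel on the collar: in the wrist view it spans 284–356 × 140–239 px and its centre at about (320,190) matches the base centre. The plate (334,224) and mug (428,135) have not moved. I'll hand it in.

```bash
python3 - <<'E'
from rig import *
print(sign_off())
E
```

```text
the job is handed in; nothing more can be done
None
```

The front glass is lying flat on the lamp's collar and the job is handed in, at about 10 s on the clock. No verdict was reported.

- **Move:** I gripped the pane by its rubber edge at about 59 mm opening with 30 N and lifted it to about 0.2 m. I lowered it onto the collar until I felt about 5 N of contact, then opened the fingers and backed straight up.
- **Placement:** Before the final lowering, the pane and collar centres agreed to about 1 mm. The last pictures, judged by eye, show the pane flat, centred and parallel to the collar.
- **Bystanders:** The metal plate and mug sit at the same pixels as at the start, and the open gripper is about 0.15 m above the pane, touching nothing.
- **Disagreements:** The cameras and TCP readings differed by 1–3 mm, well within tolerance. No check failed.

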